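# One turn of the cake press

### The arm

A 6-joint arm with a two-finger parallel gripper is mounted at the origin on the work surface. World frame = base frame: x ahead of the robot, y to its left, z up, the work surface at z = 0. Lengths are in mm, angles in rad, forces in N, time in s.
With the tool pointing down it reaches from about 350 to 875 mm from the base axis. Payload 4.2 kg.
Tool frame: the origin (TCP) lies at the very end of the fingers, on their centre line; the grasp point (between the pads) lies arm.grip_depth behind it (arm.grip_depth is the distance from the TCP to the grasp point, in mm); x points along the fingers, y is the direction in which the jaws open and shut, and the axes are right-handed (so a half turn about x gives the same grasp; the last joint's range is limited). The gripper opens to 85 mm and grips with 20 to 120 N. Pads are 22 mm wide; open, the fingers measure 114 mm over their backs; the gripper's body (76 mm by 85 mm) begins 54 mm behind the grasp point. The pads swing forward as they close: fully open they stand 13 mm farther back than shut.
Start: joints at [-1.013, 0.385, 0.008, 0, -1.194, -0.259], TCP at [183.999, -597.28, 231.312] pointing down, gripper open.
Joint ranges: [-3.14, 3.14], [-1.21, 2.06], [-1.07, 1.41], [-3.16, 2.05], [-2.99, -0.16], [-3.1, 3.1]. Speed limits (rad/s): [2.79, 2.79, 3.14, 3.14, 3.14, 3.14].

### API

Orientations are given as a unit quaternion [x, y, z, w].
In Python, from bench import arm, get_image, models gives the robot as it stands.
- The arm moves only by the tool arm_command, never from a script. Its argument "rows" is a list of rows, each an object of numbers: "dx", "dy", "dz": the shift along the tool's x, y, z in m; "wx", "wy", "wz": the turn, a rotation vector about the tool's x, y, z in degrees; "gripper": the closure, from -1 (fully open) to 1 (shut). A call has exactly 8 rows; each row is the pose to reach, as a shift and turn from the pose measured when the call began, along the tool's axes at that moment; what a row does not reach only later rows make up. A row lasts 1/10 s, in which the tool goes at most 50 mm and 8.59 degrees, less where a joint would pass 70% of its speed; a pose out of reach is approached as far as the arm can. A call with a gripper value outside its range is refused whole. The fingers move at their own pace and stop on an object; the grip force is fixed at half the most. Time passes only in rows, so rows that repeat a pose let the fingers close, or fill a call up. It gives the time, the measured TCP pose, the force and the opening at its end, in the units of the state.
- arm.read_state(): the state, without advancing time (a new reading comes with each control period).
- get_image(name): name is "scene" or "side" or "wrist"; returns a dict with "img" (400x640x3 uint8, red, green, blue), "K" (3x3 intrinsics, pixels), "k1" (the pictures are not rectified: a ray, as slopes to the right and down, at radius r is drawn at 1 + k1 r^2 times it, then the intrinsics apply), "rvec" (rotation vector, rad) and "tvec" (3), from world to camera coordinates, as OpenCV has them; the wrist camera has in their place "T_tool_cam" (4x4, takes a point from camera to tool coordinates, whose origin is the TCP and whose axes are the tool frame's). Camera axes: x right, y down, z forward; pixel columns grow to the right and rows downward; lengths in mm; the calibration is good to about 2 mm. A picture is of the moment at which its call begins: read the wrist's pose just before it. There is no depth.
- arm.job_done(): hands the job in, once; it reports no verdict.
Trained networks look in the newest picture that a camera, given by its name, has taken for a name from the list of things; names that differ only in an ending like _2 or _b are one class to them, and where a whole thing is asked for, a point or a joint stands for the part that bears it (a point fixed in the world has none). Each returns a list of dicts, best first, with "conf" (0 to 1); they miss things now and then, are a little off and sometimes report something else, mostly with a low value. They report only what shows in the picture. A call takes as long as a camera call. They do not tell look-alikes from the thing itself.
- models.cut_out(camera, query): "mask" (400x640 bool, what is visible of it) and "extent" ([left, top, right, bottom] in pixels, round what is visible of it).
The state is a dict: "clock": time; "joints": joint angles; "joint_vel": joint speeds; "joint_efforts": joint torques, N m; "position": TCP position; "ee_rot": TCP orientation; "contact_force": force on the tool from outside, world axes, zero at the start; "wrist_torque": the same for the moment, N m; "gripper_width": finger opening in mm.
Only numpy, scipy, OpenCV 4.12 (cv2) and the standard library are available. Lean on these libraries where they do the work, as an engineer would, in place of code of your own. Each camera call takes 0.05 s, during which the arm holds its last target.

### The job

The mould in the herb-cake press is filled. With the fingertips, push the press's hand wheel round clockwise (seen from above) by its red upright handle through exactly one full turn, from the yellow mark round to the yellow mark again, so that the plate comes down on the mould, then move clear. Only push: do not squeeze the handle, turn it backwards or shove it hard, and leave the jar, the cup and the brass weight standing where they are.

Things in the scene. Friction and masses are not known exactly. Their poses are not given: they have to be found in the camera images.
- press: Bench press fixed to the counter: dark green, with round foot, three steel posts and round deck (radius 118 mm, top 120 mm above the counter) with a level hand wheel on top. Origin: on the wheel's axis at counter height; z up, x towards the yellow mark, which may point in any direction. A white arrow on the deck points clockwise. The plate under the deck is driven by the wheel, 12 mm down a turn.
- wheel_centre (a point): Centre of the steel hand wheel, on its upright axis, 146 mm above the counter. Rim centre line at radius 85 mm, rim bar 15 mm thick (top 153.5 mm above the counter), three 12 mm spokes, one of them under the handle; hub 44 mm wide, its top 160 mm above the counter. Only the handle stands higher than 160 mm.
- mark (a point): Yellow start mark, a fixed block on the deck's edge just outside the rim, 98 to 128 mm from the wheel's axis, 16 mm wide. This point: centre of its top, 142 mm above the counter, 113 mm from the axis.
- handle: Red upright handle on the wheel's rim at the end of a spoke: smooth plastic cylinder 26 mm in diameter, free to spin on its own upright pin, centre line 85 mm from the wheel's axis. Origin: centre of its foot, 152 mm above the counter; z up. Its top is 202 mm above the counter. At the start it stands at the yellow mark.
- wheel (a joint): Turning angle of the hand wheel, rad: 0 at the start with the handle at the mark, growing clockwise seen from above; one turn is 6.283. It moves stiffly (about 2.6 N of push at the handle), stays where it is left without coasting or springing back, meets a stop at -0.15 behind the start and turns on freely past one turn.
- jar: Loose white ceramic jar with wooden lid and paper band, 60 mm in diameter, 85 mm high, about 0.3 kg. Origin: centre of its underside. Leave it alone.
- cup: Loose blue ceramic cup without handle, 72 mm wide at the rim, 70 mm high, about 0.18 kg. Origin: centre of its underside. Leave it alone.
- weight: Loose brass balance weight, 38 mm in diameter, 53 mm high with a small knob on top, about 0.2 kg. Origin: centre of its underside. Leave it alone.
Not all that is in view belongs to the job. Several things look just like the press: the one meant starts nearest to the robot's base.

How it is judged (in metres and radians):
On the way, in this order (a step that is already met when the one before it is completed fails the run):
1. The fingers push the handle through the first part of the turn (0.8 to 2.6 rad) (value of joint wheel between 0.8 and 2.6 rad and contact force between the fingers and handle above 0.2 N), for 0.04 s.
2. The fingers push the handle through the middle of the turn (2.8 to 4.6 rad) (value of joint wheel between 2.8 and 4.6 rad and contact force between the fingers and handle above 0.2 N), for 0.04 s.
3. The fingers push the handle through the last part of the turn (from 4.8 rad) (value of joint wheel between 4.8 and 6.6 rad and contact force between the fingers and handle above 0.2 N), for 0.04 s.
At the end, for the whole second after the job is handed in: The wheel has made one full clockwise turn from its start and rests, the handle back at the yellow mark within 0.2 rad (11 degrees, 17 mm along the rim); jar, cup and weight stand upright within 20 mm of where they were (value of joint wheel between 6.083 and 6.483 rad and velocity of joint wheel between -0.03 and 0.03 rad/s and distance of each of jar, cup, weight from where it was at the start of the episode below 0.02 m and angle between each of jar, cup, weight's own z axis and vertical below 0.15 rad); the robot touches nothing.
It fails at once if The wheel is run on well past the mark (more than 0.45 rad beyond one turn) (value of joint wheel above 6.733 rad).
It fails at once if The wheel is turned backwards from the start (more than 0.1 rad) (value of joint wheel below -0.1 rad).
It fails at once if The handle is squeezed or shoved with more than 35 N (contact force between the fingers and handle above 35 N).
It fails at once if The jar, cup or weight is lifted, carried, knocked over or moved by more than 30 mm (distance of any of jar, cup, weight from where it was at the start of the episode above 0.03 m or angle between any of jar, cup, weight's own z axis and vertical above 0.4 rad).
It also fails if it takes over 64 s, if anything falls off the work surface, if the arm or the gripper's body presses on something with over 40 N, if the wrist force passes 120 N, or if a joint passes its speed limit or range.

## Working session

There is one attempt and no reset: what is moved stays moved. The work goes in short steps, Python scripts to look and compute and a tool call to move; the robot and the scene stay as the last step left them, time stands still between calls to the robot, and variables do not carry over. Pictures are saved under pics/ and viewed, and the job is handed in when it is done.

Besides the shell and the picture viewer there is one more tool, called after "Emit:" by a JSON object that holds its "method" and its "body". arm_command: Moves the arm, as the interface text tells. Its arguments: {"type":"object","properties":{"rows":{"type":"array"}},"required":["rows"]}

```bash
mkdir -p pics; ls
python3 - <<'E'
from bench import arm,get_image,models
import cv2
s=arm.read_state();print(s, getattr(arm,'grip_depth',None))
for n in ("scene","side"):
    d=get_image(n);cv2.imwrite(f"pics/{n}0.png",d["img"][:,:,::-1])
    print(n,d["K"],d["k1"],d["rvec"],d["tvec"])
    for q in ("press","handle","mark","wheel_centre","jar","cup","weight"):
        for r in models.cut_out(n,q): print(q,round(r["conf"],2),r["extent"])
E
```

```text
pics
{'clock': 0.0, 'joints': array([-1.01340365e+00,  3.85543988e-01,  6.61608692e-03, -4.86760272e-04,
       -1.19401708e+00, -2.58615343e-01]), 'joint_vel': array([ 0.00018466,  0.00086416, -0.00017649, -0.00021529, -0.00071464,
       -0.00048516]), 'joint_efforts': array([ 1.03464827e-03, -3.92288303e+01,  1.88398272e+01,  4.18619201e+00,
       -4.74903005e-03, -1.40099324e-06]), 'position': array([ 183.81701885, -596.73709148,  230.22718824]), 'ee_rot': array([-0.10441765,  0.69939482,  0.1059392 ,  0.69908564]), 'contact_force': array([-0.47812046, -0.54431297,  0.78029175]), 'wrist_torque': array([ 0.01573261, -0.01692924, -0.00249903]), 'gripper_width': 85.36859841115364} 18.700000000000003
scene [[376.8160011    0.         319.0752598 ]
 [  0.         376.8160011  199.34329373]
 [  0.           0.           1.        ]] -0.09183974106238088 [ 1.12431667  2.15240866 -1.21080329] [ 307.27953906 -131.98257463 1283.48087029]
press 0.64 [240.3, 161.9, 344.5, 261.9]
press 0.6 [327.6, 245.4, 476.1, 394.7]
handle 0.76 [294.4, 172.6, 311.3, 201.9]
handle 0.6 [407.2, 292.1, 429.1, 
[... 319 characters left out ...]
.9, 343.5, 260.8]
side [[434.45814431   0.         316.56471862]
 [  0.         434.45814431 194.34529205]
 [  0.           0.           1.        ]] -0.042444097576555664 [ 0.83726013 -2.48288793  1.19696596] [431.24664969 287.77765518 887.98551311]
press 0.61 [126.9, 184.2, 242.1, 301.7]
press 0.56 [283.5, 147.4, 379.8, 240.9]
handle 0.76 [293.9, 152.4, 306.9, 175.2]
handle 0.68 [132.0, 193.7, 148.7, 216.1]
mark 0.76 [283.8, 148.9, 381.3, 238.7]
mark 0.73 [124.8, 189.8, 241.5, 296.4]
wheel_centre 0.87 [287.0, 146.3, 384.0, 239.9]
wheel_centre 0.79 [124.4, 194.1, 240.2, 297.7]
jar 0.83 [221.0, 285.4, 253.0, 330.9]
cup 0.7 [375.3, 144.0, 401.1, 174.3]
weight 0.92 [326.4, 298.0, 343.4, 323.3]
```

View pics/scene0.png

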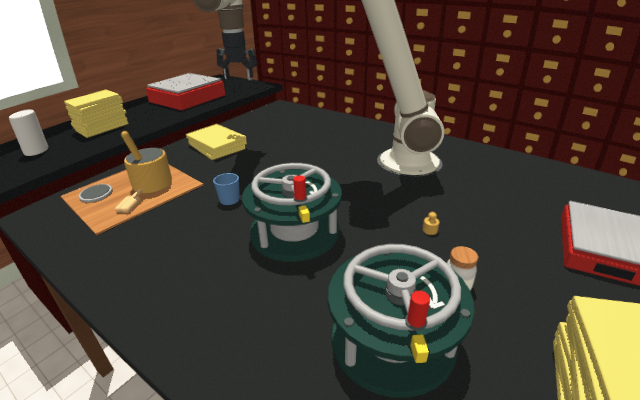

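View pics/side0.png

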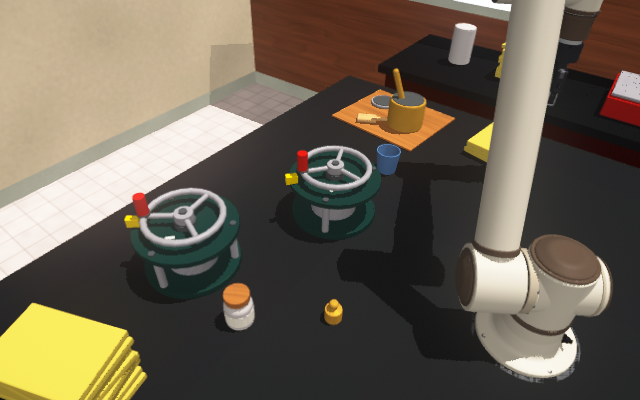

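```bash
cat > h.py <<'E'
import numpy as np, cv2
from scipy.optimize import least_squares
from scipy.spatial.transform import Rotation as R
def proj(d,P):
    P=np.atleast_2d(P); c=P@cv2.Rodrigues(np.array(d["rvec"],float))[0].T+np.array(d["tvec"])
    s=c[:,:2]/c[:,2:]; r2=(s**2).sum(1,keepdims=True); s=s*(1+d["k1"]*r2)
    K=np.array(d["K"]); return s@np.diag([K[0,0],K[1,1]])+K[:2,2]
def press_pts(p):
    x,y,t=p; u=np.array([np.cos(t),np.sin(t),0]); o=np.array([x,y,0])
    hd=o+85*u
    return {"hub":o+[0,0,160],"handle":hd+[0,0,177],"mark":o+113*u+[0,0,137],"marktop":o+113*u+[0,0,142]}
E
python3 - <<'E'
from h import *
from bench import get_image,models
dd={n:get_image(n) for n in ("scene","side")}
def cent(d,box,col):
    im=d["img"].astype(int);r,g,b=im[...,0],im[...,1],im[...,2]
    m=(r>120)&(g<60)&(b<60) if col=='r' else (r>150)&(g>130)&(b<90)
    z=np.zeros_like(m);x0,y0,x1,y1=box;z[y0:y1,x0:x1]=1;v,u=np.where(m&z);return np.array([u.mean(),v.mean()]),(u.min(),v.min(),u.max(),v.max())
B={"near":{"scene":((400,285,440,335),(405,325,435,365),(402,277)),"side":((128,190,152,220),(120,210,142,232),(184,213))},
   "far":{"scene":((288,170,318,204),(295,202,315,225),(290,180)),"side":((292,148,312,177),(282,170,300,188),(335,164))}}
for nm,b in B.items():
    obs=[]
    for n,(hb,mb,hub) in b.items():
        h,_=cent(dd[n],hb,'r');m,_=cent(dd[n],mb,'y');obs.append((n,h,m,hub));print(n,h,m,hub,_)
    def f(p):
        q=press_pts(p);e=[]
        for n,h,m,hub in obs:
            e+=list(proj(dd[n],q["handle"])[0]-h)+list(proj(dd[n],q["mark"])[0]-m)+list(.5*(proj(dd[n],q["hub"])[0]-hub))
        return np.array(e)
    best=min((least_squares(f,[500,0,t]) for t in np.arange(0,6.3,1)),key=lambda s:s.cost)
    print(nm,best.x,np.hypot(*best.x[:2]),best.cost,best.fun.round(1))
    for n in dd:
        im=dd[n]["img"]
        x,y,t=best.x
        a=np.linspace(0,6.283,90)
        for rad,z,c in((85,153.5,(0,255,255)),(118,120,(255,0,255)),(22,160,(0,255,0))):
            P=np.c_[x+rad*np.cos(a),y+rad*np.sin(a),0*a+z]
            for u in proj(dd[n],P): cv2.circle(im,tuple(int(round(k)) for k in u),0,c,-1)
for n in dd: cv2.imwrite(f"pics/{n}_ov.png",dd[n]["img"][:,:,::-1])
# loose things by bottom points
def tri(pa,pb,z):
    def f(P): return np.r_[proj(dd["scene"],P)[0]-pa,proj(dd["side"],P)[0]-pb]
    s=least_squares(f,[500,0,z]);return s.x,s.cost
for q,z in(("jar",42),("cup",35),("weight",26)):
    c=[]
    for n in dd:
        e=models.cut_out(n,q)[0]["extent"];c.append(np.array([(e[0]+e[2])/2,(e[1]+e[3])/2]))
    print(q,tri(*c,z))
E
```

```text
scene [418.35966387 308.42521008] [420.39739414 348.57654723] (402, 277) (np.int64(413), np.int64(335), np.int64(428), np.int64(362))
side [140.25373134 204.1119403 ] [131.3630137  220.83561644] (184, 213) (np.int64(124), np.int64(215), np.int64(139), np.int64(226))
near [6.92069161e+02 2.81718952e+02 6.85572725e-01] 747.2116777283753 7.892119140527095 [ 0.1  2.4 -0.1 -2.2  0.  -0.2  0.   1.4  0.4 -1.1 -1.  -1. ]
scene [299.15139442 187.27091633] [304.42105263 213.5877193 ] (290, 180) (np.int64(300), np.int64(206), np.int64(309), np.int64(221))
side [302.26732673 160.28712871] [291.06451613 178.45967742] (335, 164) (np.int64(285), np.int64(173), np.int64(297), np.int64(184))
far [538.72070848 -70.89910617   0.94322212] 543.3660690549325 6.667039443012082 [ 0.3  1.4 -0.3 -2.  -0.1 -1.2 -0.5  1.8 -0.2 -1.2 -0.1 -0.8]
jar (array([489.53017026, 334.65649273,  48.26345426]), np.float64(0.06154185893630159))
cup (array([ 517.75623116, -340.34915673,   32.00787342]), np.float64(0.5315404363450156))
weight (array([338.37712216, 206.88910513,  21.11121241]), np.float64(0.03473084875214106))
```

View pics/scene_ov.png

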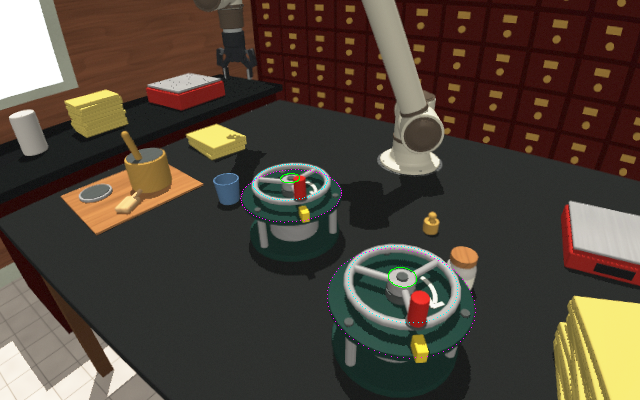

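View pics/side_ov.png

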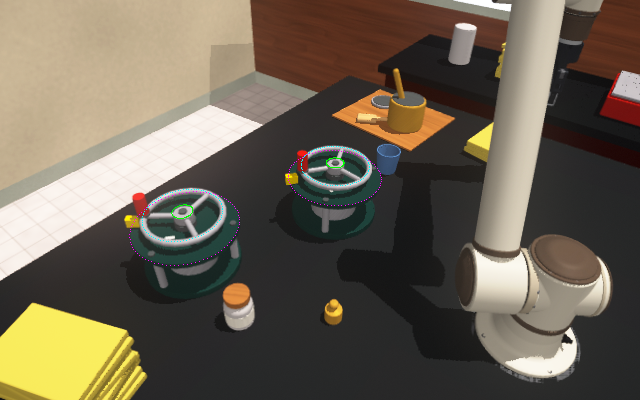

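The target is the press at about (539, -71), 543 mm from the base. The overlay circles fall on its rim, deck and hub, and the other press is 747 mm away. Scene picture: its hub is at (290,180), handle at (299,187) and mark at (304,213). Next I compute the approach in tool axes.

```bash
cat >> h.py <<'E'
C=np.array([538.7,-70.9]); T0=0.943
def plan(target,yawvec=None):
    from bench import arm
    s=arm.read_state(); A=R.from_quat(s["ee_rot"]).as_matrix(); d=A.T@(np.array(target)-s["position"])/1000
    return d.round(4)
E
python3 - <<'E'
from h import *
from bench import arm
s=arm.read_state();A=R.from_quat(s["ee_rot"]).as_matrix();print(A.round(3))
# desired: x=-Z, y=+-world y
for yv in([0,1,0],[0,-1,0],[1,0,0],[-1,0,0]):
    x=np.array([0,0,-1.]);D=np.c_[x,yv,np.cross(x,yv)];print(yv,np.degrees(R.from_matrix(A.T@D).as_rotvec()).round(2))
a=T0+45/85; t=[C[0]+85*np.cos(a),C[1]+85*np.sin(a),240]; print(t,plan(t))
E
```

```text
[[ 0.    -0.294  0.956]
 [-0.     0.956  0.294]
 [-1.    -0.     0.   ]]
[0, 1, 0] [17.12  0.    0.  ]
[0, -1, 0] [-162.88   -0.      0.  ]
[1, 0, 0] [107.12   0.    -0.  ]
[-1, 0, 0] [-72.88   0.     0.  ]
[np.float64(547.0492031686491), np.float64(13.688952035408391), 240] [-0.0087  0.477   0.5268]
```

Emit:
{"method": "arm_command", "body": {"rows": [{"dx":-0.02,"dy":0.03,"dz":0.033,"wx":5,"gripper":1},{"dx":-0.02,"dy":0.06,"dz":0.066,"wx":10,"gripper":1},{"dx":-0.02,"dy":0.09,"dz":0.1,"wx":17.1,"gripper":1},{"dx":-0.02,"dy":0.12,"dz":0.133,"wx":17.1,"gripper":1},{"dx":-0.02,"dy":0.15,"dz":0.166,"wx":17.1,"gripper":1},{"dx":-0.02,"dy":0.18,"dz":0.2,"wx":17.1,"gripper":1},{"dx":-0.02,"dy":0.21,"dz":0.233,"wx":17.1,"gripper":1},{"dx":-0.02,"dy":0.24,"dz":0.266,"wx":17.1,"gripper":1}]}}

```text
validation failed for argument at $.ro...
```

Run:
```python
from h import *
from bench import arm
s=arm.read_state();print(s["position"],s["joints"].round(2),s["gripper_width"],s["contact_force"]);print(R.from_quat(s["ee_rot"]).as_matrix().round(3),plan([547,14,240]))
```

```text
[ 184.00426807 -597.28450081  231.32402895] [-1.01  0.38  0.01 -0.   -1.19 -0.26] 85.20911434664485 [-0.55852286 -0.39121999  0.03409943]
[[ 0.    -0.294  0.956]
 [-0.     0.956  0.294]
 [-1.    -0.     0.   ]] [-0.0087  0.4773  0.5269]
```

Emit:
{"method": "arm_command", "body": {"rows": [{"dx":-0.02,"dy":0.03,"dz":0.033,"wx":5,"wy":0,"wz":0,"gripper":1},{"dx":-0.02,"dy":0.06,"dz":0.066,"wx":10,"wy":0,"wz":0,"gripper":1},{"dx":-0.02,"dy":0.09,"dz":0.1,"wx":17.1,"wy":0,"wz":0,"gripper":1},{"dx":-0.02,"dy":0.12,"dz":0.133,"wx":17.1,"wy":0,"wz":0,"gripper":1},{"dx":-0.02,"dy":0.15,"dz":0.166,"wx":17.1,"wy":0,"wz":0,"gripper":1},{"dx":-0.02,"dy":0.18,"dz":0.2,"wx":17.1,"wy":0,"wz":0,"gripper":1},{"dx":-0.02,"dy":0.21,"dz":0.233,"wx":17.1,"wy":0,"wz":0,"gripper":1},{"dx":-0.02,"dy":0.24,"dz":0.266,"wx":17.1,"wy":0,"wz":0,"gripper":1}]}}

```text
clock: 2.0
position: [368.2, -288.0, 251.7]
ee_rot: [-0.0, 0.707, -0.0, 0.707]
contact_force: [0.3, -0.1, 0.2]
gripper_width: -0.1
```

Emit:
{"method": "arm_command", "body": {"rows": [{"dx":0,"dy":0.04,"dz":0.024,"wx":0,"wy":0,"wz":0,"gripper":1},{"dx":0,"dy":0.08,"dz":0.048,"wx":0,"wy":0,"wz":0,"gripper":1},{"dx":0,"dy":0.12,"dz":0.072,"wx":0,"wy":0,"wz":0,"gripper":1},{"dx":0,"dy":0.16,"dz":0.096,"wx":0,"wy":0,"wz":0,"gripper":1},{"dx":0,"dy":0.2,"dz":0.12,"wx":0,"wy":0,"wz":0,"gripper":1},{"dx":0,"dy":0.24,"dz":0.144,"wx":0,"wy":0,"wz":0,"gripper":1},{"dx":0,"dy":0.28,"dz":0.168,"wx":0,"wy":0,"wz":0,"gripper":1},{"dx":0,"dy":0.302,"dz":0.179,"wx":0,"wy":0,"wz":0,"gripper":1}]}}

```text
clock: 2.8
position: [548.7, 17.0, 251.6]
ee_rot: [-0.001, 0.707, 0.001, 0.708]
contact_force: [0.4, -0.2, -0.4]
gripper_width: -0.3
```

Run:
```python
from h import *
from bench import arm,get_image
s=arm.read_state();print(s["position"],s["clock"],s["contact_force"])
d=get_image("wrist");im=d["img"].copy();T=np.array(d["T_tool_cam"]);A=R.from_quat(s["ee_rot"]).as_matrix()
# project predicted points in wrist cam
W=np.eye(4);W[:3,:3]=A;W[:3,3]=s["position"];M=np.linalg.inv(W@T)
dd=dict(rvec=cv2.Rodrigues(M[:3,:3])[0],tvec=M[:3,3],K=d["K"],k1=d["k1"])
a=np.linspace(0,6.283,120)
for rad,z,c in((85,153.5,(0,255,255)),(118,120,(255,0,255)),(22,160,(0,255,0))):
    for u in proj(dd,np.c_[C[0]+rad*np.cos(a),C[1]+rad*np.sin(a),0*a+z]): cv2.circle(im,tuple(int(round(k)) for k in u),1,c,-1)
h=C+85*np.array([np.cos(T0),np.sin(T0)])
for u in proj(dd,np.c_[h[0]+13*np.cos(a),h[1]+13*np.sin(a),0*a+202]): cv2.circle(im,tuple(int(round(k)) for k in u),0,(255,255,255),-1)
cv2.imwrite("pics/w1.png",im[:,:,::-1])
```

```text
[548.67774132  16.96268325 251.58316811] 2.8 [ 0.40157999 -0.19507997 -0.41836608]
```

View pics/w1.png

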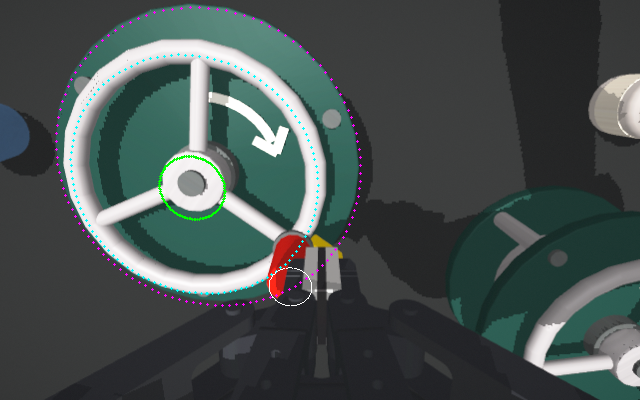

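The wrist picture shows the hub at (192,183) inside the predicted ring. The red handle is at about (285,265), with the closed fingertips at (322,270) on its far side. The overlay matches to a few mm, so I descend behind the handle.

Emit:
{"method": "arm_command", "body": {"rows": [{"dx":0,"dy":-0.003,"dz":-0.002,"wx":0,"wy":0,"wz":0,"gripper":1},{"dx":0.02,"dy":-0.003,"dz":-0.002,"wx":0,"wy":0,"wz":0,"gripper":1},{"dx":0.04,"dy":-0.003,"dz":-0.002,"wx":0,"wy":0,"wz":0,"gripper":1},{"dx":0.06,"dy":-0.003,"dz":-0.002,"wx":0,"wy":0,"wz":0,"gripper":1},{"dx":0.075,"dy":-0.003,"dz":-0.002,"wx":0,"wy":0,"wz":0,"gripper":1},{"dx":0.083,"dy":-0.003,"dz":-0.002,"wx":0,"wy":0,"wz":0,"gripper":1},{"dx":0.083,"dy":-0.003,"dz":-0.002,"wx":0,"wy":0,"wz":0,"gripper":1},{"dx":0.083,"dy":-0.003,"dz":-0.002,"wx":0,"wy":0,"wz":0,"gripper":1}]}}

```text
clock: 3.65
position: [548.4, 15.2, 169.1]
ee_rot: [-0.001, 0.706, 0.002, 0.708]
contact_force: [-0.5, 0.5, 0.1]
gripper_width: 0.2
```

```bash
cat > arc.py <<'E'
import sys
from h import *
from bench import arm
def go(step,n=8,a0=None,z=168):
    s=arm.read_state();p=s["position"];A=R.from_quat(s["ee_rot"]).as_matrix()
    x,y=p[:2]-C;a=np.arctan2(y,x);print("clock",s["clock"],"pos",p.round(1),"r",np.hypot(x,y).round(1),"ang",a.round(3),"F",s["contact_force"].round(1),"grip",s["gripper_width"].round(1))
    w=R.from_matrix(A.T@np.array([[0,0,1],[0,1,0],[-1,0,0]])).as_rotvec(degrees=True);print("w",w.round(1))
    for i in range(1,n+1):
        b=a-step*i; t=np.r_[C+85*np.array([np.cos(b),np.sin(b)]),z]; print((A.T@(t-p)/1000).round(3))
if __name__=="__main__": go(float(sys.argv[1]))
E
python3 arc.py 0.03
```

```text
Traceback (most recent call last):
  File "arc.py", line 10, in <module>
    if __name__=="__main__": go(float(sys.argv[1]))
                             ~~^^^^^^^^^^^^^^^^^^^^
  File "arc.py", line 6, in go
    x,y=p[:2]-C;a=np.arctan2(y,x);print("clock",s["clock"],"pos",p.round(1),"r",np.hypot(x,y).round(1),"ang",a.round(3),"F",s["contact_force"].round(1),"grip",s["gripper_width"].round(1))
                                                                                                                                                               ^^^^^^^^^^^^^^^^^^^^^^^^
AttributeError: 'float' object has no attribute 'round'
```

```bash
sed -i 's/s\["gripper_width"\].round(1)/round(s["gripper_width"],1)/' arc.py; python3 arc.py 0.035
```

```text
clock 3.65 pos [548.4  15.2 169.1] r 86.7 ang 1.459 F [-0.5  0.5  0.1] grip 0.2
w [ 0.2  0.2 -0. ]
[ 0.001 -0.002  0.003]
[ 0.001 -0.003  0.006]
[ 0.001 -0.003  0.009]
[ 0.001 -0.004  0.011]
[ 0.001 -0.005  0.014]
[ 0.001 -0.006  0.017]
[ 0.001 -0.007  0.02 ]
[ 0.001 -0.008  0.023]
```

Emit:
{"method": "arm_command", "body": {"rows": [{"dx":0.001,"dy":-0.002,"dz":0.003,"wx":0,"wy":0,"wz":0,"gripper":1},{"dx":0.001,"dy":-0.003,"dz":0.006,"wx":0,"wy":0,"wz":0,"gripper":1},{"dx":0.001,"dy":-0.003,"dz":0.009,"wx":0,"wy":0,"wz":0,"gripper":1},{"dx":0.001,"dy":-0.004,"dz":0.011,"wx":0,"wy":0,"wz":0,"gripper":1},{"dx":0.001,"dy":-0.005,"dz":0.014,"wx":0,"wy":0,"wz":0,"gripper":1},{"dx":0.001,"dy":-0.006,"dz":0.017,"wx":0,"wy":0,"wz":0,"gripper":1},{"dx":0.001,"dy":-0.007,"dz":0.02,"wx":0,"wy":0,"wz":0,"gripper":1},{"dx":0.001,"dy":-0.008,"dz":0.023,"wx":0,"wy":0,"wz":0,"gripper":1}]}}

```text
clock: 4.45
position: [571.2, 7.4, 168.1]
ee_rot: [-0.001, 0.706, 0.002, 0.708]
contact_force: [-1.2, 2.1, 0.8]
gripper_width: 0.5
```

```bash
python3 arc.py 0.045
```

```text
clock 4.45 pos [571.2   7.4 168.1] r 84.7 ang 1.177 F [-1.2  2.1  0.8] grip 0.5
w [ 0.2  0.1 -0. ]
[ 0.    -0.001  0.004]
[ 0.    -0.003  0.007]
[ 0.    -0.005  0.01 ]
[ 0.    -0.007  0.014]
[ 0.    -0.009  0.017]
[ 0.    -0.011  0.02 ]
[ 0.    -0.014  0.023]
[ 0.    -0.016  0.026]
```

Emit:
{"method": "arm_command", "body": {"rows": [{"dx":0,"dy":-0.001,"dz":0.004,"wx":0,"wy":0,"wz":0,"gripper":1},{"dx":0,"dy":-0.003,"dz":0.007,"wx":0,"wy":0,"wz":0,"gripper":1},{"dx":0,"dy":-0.005,"dz":0.01,"wx":0,"wy":0,"wz":0,"gripper":1},{"dx":0,"dy":-0.007,"dz":0.014,"wx":0,"wy":0,"wz":0,"gripper":1},{"dx":0,"dy":-0.009,"dz":0.017,"wx":0,"wy":0,"wz":0,"gripper":1},{"dx":0,"dy":-0.011,"dz":0.02,"wx":0,"wy":0,"wz":0,"gripper":1},{"dx":0,"dy":-0.014,"dz":0.023,"wx":0,"wy":0,"wz":0,"gripper":1},{"dx":0,"dy":-0.016,"dz":0.026,"wx":0,"wy":0,"wz":0,"gripper":1}]}}

```text
clock: 5.25
position: [597.7, -8.6, 168.0]
ee_rot: [-0.001, 0.706, 0.002, 0.708]
contact_force: [-1.3, 2.4, -0.3]
gripper_width: 0.1
```

```bash
python3 arc.py 0.055
python3 - <<'E'
from bench import get_image
import cv2
for n in("scene","side"):cv2.imwrite(f"pics/{n}2.png",cv2.resize(get_image(n)["img"][130:270,200:400,::-1],(800,560)))
E
```

```text
clock 5.25 pos [597.7  -8.6 168. ] r 85.8 ang 0.813 F [-1.3  2.4 -0.3] grip 0.1
w [ 0.2  0.2 -0. ]
[ 0.    -0.004  0.003]
[ 0.    -0.007  0.006]
[ 0.    -0.011  0.009]
[ 0.    -0.015  0.011]
[ 0.    -0.019  0.014]
[ 0.    -0.023  0.016]
[ 0.    -0.027  0.018]
[ 0.    -0.031  0.02 ]
```

View pics/scene2.png

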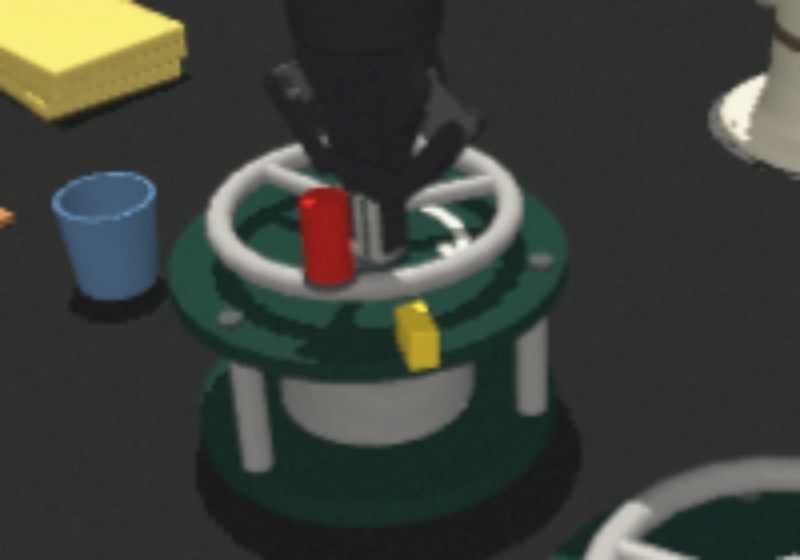

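View pics/side2.png

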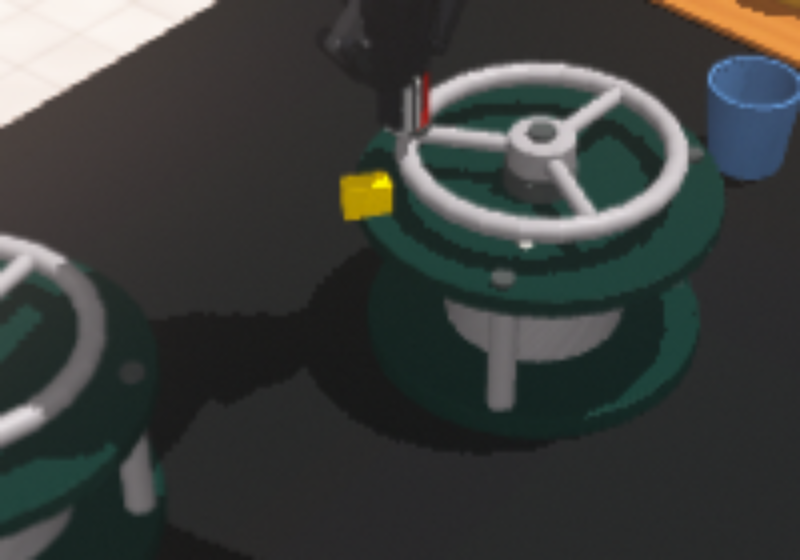

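The handle has moved clockwise off the mark (scene crop: handle at (327,235), mark at (417,335)), and the fingers are square behind it. I carry on round.

Emit:
{"method": "arm_command", "body": {"rows": [{"dx":0,"dy":-0.004,"dz":0.003,"wx":0,"wy":0,"wz":0,"gripper":1},{"dx":0,"dy":-0.007,"dz":0.006,"wx":0,"wy":0,"wz":0,"gripper":1},{"dx":0,"dy":-0.011,"dz":0.009,"wx":0,"wy":0,"wz":0,"gripper":1},{"dx":0,"dy":-0.015,"dz":0.011,"wx":0,"wy":0,"wz":0,"gripper":1},{"dx":0,"dy":-0.019,"dz":0.014,"wx":0,"wy":0,"wz":0,"gripper":1},{"dx":0,"dy":-0.023,"dz":0.016,"wx":0,"wy":0,"wz":0,"gripper":1},{"dx":0,"dy":-0.027,"dz":0.018,"wx":0,"wy":0,"wz":0,"gripper":1},{"dx":0,"dy":-0.031,"dz":0.02,"wx":0,"wy":0,"wz":0,"gripper":1}]}}

```text
clock: 6.15
position: [618.4, -40.1, 168.0]
ee_rot: [-0.001, 0.706, 0.001, 0.708]
contact_force: [-1.1, 1.4, -1.2]
gripper_width: 0.1
```

```bash
python3 arc.py 0.055
```

```text
clock 6.15 pos [618.4 -40.1 168. ] r 85.5 ang 0.369 F [-1.1  1.4 -1.2] grip 0.1
w [ 0.2  0.2 -0. ]
[ 0.    -0.005  0.001]
[ 0.    -0.009  0.002]
[ 0.    -0.014  0.003]
[ 0.    -0.018  0.004]
[ 0.    -0.023  0.005]
[ 0.    -0.028  0.005]
[ 0.    -0.032  0.005]
[ 0.    -0.037  0.005]
```

Emit:
{"method": "arm_command", "body": {"rows": [{"dx":0,"dy":-0.005,"dz":0.001,"wx":0,"wy":0,"wz":0,"gripper":1},{"dx":0,"dy":-0.009,"dz":0.002,"wx":0,"wy":0,"wz":0,"gripper":1},{"dx":0,"dy":-0.014,"dz":0.003,"wx":0,"wy":0,"wz":0,"gripper":1},{"dx":0,"dy":-0.018,"dz":0.004,"wx":0,"wy":0,"wz":0,"gripper":1},{"dx":0,"dy":-0.023,"dz":0.005,"wx":0,"wy":0,"wz":0,"gripper":1},{"dx":0,"dy":-0.028,"dz":0.005,"wx":0,"wy":0,"wz":0,"gripper":1},{"dx":0,"dy":-0.032,"dz":0.005,"wx":0,"wy":0,"wz":0,"gripper":1},{"dx":0,"dy":-0.037,"dz":0.005,"wx":0,"wy":0,"wz":0,"gripper":1}]}}

```text
clock: 6.95
position: [623.6, -77.3, 168.1]
ee_rot: [-0.001, 0.706, 0.001, 0.709]
contact_force: [1.1, 2.3, -2.2]
gripper_width: 0.1
```

```bash
python3 arc.py 0.055
```

```text
clock 6.95 pos [623.6 -77.3 168.1] r 85.2 ang -0.075 F [ 1.1  2.3 -2.2] grip 0.1
w [ 0.2  0.2 -0. ]
[ 0.    -0.005 -0.001]
[ 0.    -0.009 -0.001]
[ 0.    -0.014 -0.002]
[ 0.    -0.018 -0.004]
[ 0.    -0.023 -0.005]
[ 0.    -0.027 -0.007]
[ 0.    -0.031 -0.009]
[ 0.    -0.035 -0.011]
```

Emit:
{"method": "arm_command", "body": {"rows": [{"dx":0,"dy":-0.005,"dz":-0.001,"wx":0,"wy":0,"wz":0,"gripper":1},{"dx":0,"dy":-0.009,"dz":-0.001,"wx":0,"wy":0,"wz":0,"gripper":1},{"dx":0,"dy":-0.014,"dz":-0.002,"wx":0,"wy":0,"wz":0,"gripper":1},{"dx":0,"dy":-0.018,"dz":-0.004,"wx":0,"wy":0,"wz":0,"gripper":1},{"dx":0,"dy":-0.023,"dz":-0.005,"wx":0,"wy":0,"wz":0,"gripper":1},{"dx":0,"dy":-0.027,"dz":-0.007,"wx":0,"wy":0,"wz":0,"gripper":1},{"dx":0,"dy":-0.031,"dz":-0.009,"wx":0,"wy":0,"wz":0,"gripper":1},{"dx":0,"dy":-0.035,"dz":-0.011,"wx":0,"wy":0,"wz":0,"gripper":1}]}}

```text
clock: 7.75
position: [612.9, -112.8, 168.3]
ee_rot: [-0.001, 0.705, 0.001, 0.709]
contact_force: [1.7, 0.8, -1.3]
gripper_width: -0.1
```

```bash
python3 arc.py 0.055
```

```text
clock 7.75 pos [ 612.9 -112.8  168.3] r 85.2 ang -0.514 F [ 1.7  0.8 -1.3] grip -0.1
w [ 0.2  0.3 -0. ]
[ 0.    -0.004 -0.003]
[ 0.    -0.008 -0.005]
[ 0.    -0.011 -0.008]
[ 0.    -0.015 -0.011]
[ 0.    -0.018 -0.014]
[ 0.    -0.022 -0.018]
[ 0.    -0.025 -0.021]
[ 0.    -0.027 -0.025]
```

Emit:
{"method": "arm_command", "body": {"rows": [{"dx":0,"dy":-0.004,"dz":-0.003,"wx":0,"wy":0,"wz":0,"gripper":1},{"dx":0,"dy":-0.008,"dz":-0.005,"wx":0,"wy":0,"wz":0,"gripper":1},{"dx":0,"dy":-0.011,"dz":-0.008,"wx":0,"wy":0,"wz":0,"gripper":1},{"dx":0,"dy":-0.015,"dz":-0.011,"wx":0,"wy":0,"wz":0,"gripper":1},{"dx":0,"dy":-0.018,"dz":-0.014,"wx":0,"wy":0,"wz":0,"gripper":1},{"dx":0,"dy":-0.022,"dz":-0.018,"wx":0,"wy":0,"wz":0,"gripper":1},{"dx":0,"dy":-0.025,"dz":-0.021,"wx":0,"wy":0,"wz":0,"gripper":1},{"dx":0,"dy":-0.027,"dz":-0.025,"wx":0,"wy":0,"wz":0,"gripper":1}]}}

```text
clock: 8.55
position: [588.0, -140.4, 168.4]
ee_rot: [-0.001, 0.705, 0.001, 0.709]
contact_force: [3.1, 1.6, 0.1]
gripper_width: -0.0
```

```bash
python3 arc.py 0.055
```

```text
clock 8.55 pos [ 588.  -140.4  168.4] r 85.2 ang -0.954 F [3.1 1.6 0.1] grip -0.0
w [0.2 0.3 0. ]
[ 0.    -0.002 -0.004]
[ 0.    -0.005 -0.008]
[ 0.    -0.007 -0.012]
[ 0.    -0.009 -0.016]
[ 0.    -0.011 -0.021]
[ 0.    -0.012 -0.025]
[ 0.    -0.013 -0.03 ]
[ 0.    -0.014 -0.034]
```

Emit:
{"method": "arm_command", "body": {"rows": [{"dx":0,"dy":-0.002,"dz":-0.004,"wx":0,"wy":0,"wz":0,"gripper":1},{"dx":0,"dy":-0.005,"dz":-0.008,"wx":0,"wy":0,"wz":0,"gripper":1},{"dx":0,"dy":-0.007,"dz":-0.012,"wx":0,"wy":0,"wz":0,"gripper":1},{"dx":0,"dy":-0.009,"dz":-0.016,"wx":0,"wy":0,"wz":0,"gripper":1},{"dx":0,"dy":-0.011,"dz":-0.021,"wx":0,"wy":0,"wz":0,"gripper":1},{"dx":0,"dy":-0.012,"dz":-0.025,"wx":0,"wy":0,"wz":0,"gripper":1},{"dx":0,"dy":-0.013,"dz":-0.03,"wx":0,"wy":0,"wz":0,"gripper":1},{"dx":0,"dy":-0.014,"dz":-0.034,"wx":0,"wy":0,"wz":0,"gripper":1}]}}

```text
clock: 9.35
position: [553.6, -154.6, 168.3]
ee_rot: [-0.002, 0.705, 0.001, 0.709]
contact_force: [3.3, -0.4, -1.1]
gripper_width: 0.2
```

```bash
python3 arc.py 0.055
python3 - <<'E'
from bench import get_image
import cv2
for n in("scene",):cv2.imwrite(f"pics/{n}3.png",cv2.resize(get_image(n)["img"][130:270,200:400,::-1],(800,560)))
E
```

```text
clock 9.35 pos [ 553.6 -154.6  168.3] r 85.0 ang -1.394 F [ 3.3 -0.4 -1.1] grip 0.2
w [0.2 0.3 0. ]
[ 0.    -0.001 -0.005]
[ 0.    -0.001 -0.009]
[ 0.    -0.001 -0.014]
[ 0.    -0.001 -0.019]
[ 0.    -0.001 -0.023]
[ 0.    -0.    -0.028]
[ 0.     0.001 -0.033]
[ 0.     0.002 -0.037]
```

View pics/scene3.png

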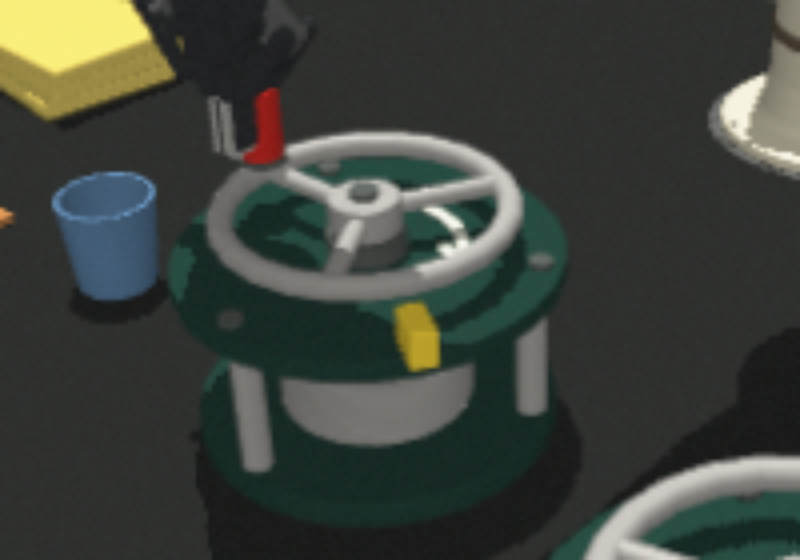

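The scene crop shows the handle at (267,125), about 2.6 rad round. The fingers at (225,130) are right behind it and the cup is untouched. I carry on.

Emit:
{"method": "arm_command", "body": {"rows": [{"dx":0,"dy":-0.001,"dz":-0.005,"wx":0,"wy":0,"wz":0,"gripper":1},{"dx":0,"dy":-0.001,"dz":-0.009,"wx":0,"wy":0,"wz":0,"gripper":1},{"dx":0,"dy":-0.001,"dz":-0.014,"wx":0,"wy":0,"wz":0,"gripper":1},{"dx":0,"dy":-0.001,"dz":-0.019,"wx":0,"wy":0,"wz":0,"gripper":1},{"dx":0,"dy":-0.001,"dz":-0.023,"wx":0,"wy":0,"wz":0,"gripper":1},{"dx":0,"dy":0,"dz":-0.028,"wx":0,"wy":0,"wz":0,"gripper":1},{"dx":0,"dy":0.001,"dz":-0.033,"wx":0,"wy":0,"wz":0,"gripper":1},{"dx":0,"dy":0.002,"dz":-0.037,"wx":0,"wy":0,"wz":0,"gripper":1}]}}

```text
clock: 10.2
position: [515.5, -152.8, 168.2]
ee_rot: [-0.001, 0.705, 0.001, 0.709]
contact_force: [3.4, 0.5, 1.1]
gripper_width: -0.1
```

```bash
python3 arc.py 0.055
```

```text
clock 10.2 pos [ 515.5 -152.8  168.2] r 85.2 ang -1.847 F [3.4 0.5 1.1] grip -0.1
w [0.2 0.3 0. ]
[ 0.     0.002 -0.004]
[ 0.     0.003 -0.009]
[ 0.     0.005 -0.013]
[ 0.     0.007 -0.017]
[ 0.     0.01  -0.021]
[ 0.     0.012 -0.025]
[ 0.     0.015 -0.029]
[ 0.     0.018 -0.033]
```

Emit:
{"method": "arm_command", "body": {"rows": [{"dx":0,"dy":0.002,"dz":-0.004,"wx":0,"wy":0,"wz":0,"gripper":1},{"dx":0,"dy":0.003,"dz":-0.009,"wx":0,"wy":0,"wz":0,"gripper":1},{"dx":0,"dy":0.005,"dz":-0.013,"wx":0,"wy":0,"wz":0,"gripper":1},{"dx":0,"dy":0.007,"dz":-0.017,"wx":0,"wy":0,"wz":0,"gripper":1},{"dx":0,"dy":0.01,"dz":-0.021,"wx":0,"wy":0,"wz":0,"gripper":1},{"dx":0,"dy":0.012,"dz":-0.025,"wx":0,"wy":0,"wz":0,"gripper":1},{"dx":0,"dy":0.015,"dz":-0.029,"wx":0,"wy":0,"wz":0,"gripper":1},{"dx":0,"dy":0.018,"dz":-0.033,"wx":0,"wy":0,"wz":0,"gripper":1}]}}

```text
clock: 11.0
position: [482.6, -134.6, 168.2]
ee_rot: [-0.001, 0.705, 0.001, 0.709]
contact_force: [3.9, -0.9, 0.2]
gripper_width: 0.3
```

```bash
python3 arc.py 0.055
```

```text
clock 11.0 pos [ 482.6 -134.6  168.2] r 84.9 ang -2.293 F [ 3.9 -0.9  0.2] grip 0.3
w [0.2 0.4 0. ]
[ 0.     0.003 -0.004]
[ 0.     0.006 -0.007]
[ 0.    0.01 -0.01]
[ 0.     0.014 -0.013]
[ 0.     0.018 -0.015]
[ 0.     0.022 -0.018]
[ 0.     0.026 -0.02 ]
[ 0.     0.03  -0.022]
```

Emit:
{"method": "arm_command", "body": {"rows": [{"dx":0,"dy":0.003,"dz":-0.004,"wx":0,"wy":0,"wz":0,"gripper":1},{"dx":0,"dy":0.006,"dz":-0.007,"wx":0,"wy":0,"wz":0,"gripper":1},{"dx":0,"dy":0.01,"dz":-0.01,"wx":0,"wy":0,"wz":0,"gripper":1},{"dx":0,"dy":0.014,"dz":-0.013,"wx":0,"wy":0,"wz":0,"gripper":1},{"dx":0,"dy":0.018,"dz":-0.015,"wx":0,"wy":0,"wz":0,"gripper":1},{"dx":0,"dy":0.022,"dz":-0.018,"wx":0,"wy":0,"wz":0,"gripper":1},{"dx":0,"dy":0.026,"dz":-0.02,"wx":0,"wy":0,"wz":0,"gripper":1},{"dx":0,"dy":0.03,"dz":-0.022,"wx":0,"wy":0,"wz":0,"gripper":1}]}}

```text
clock: 11.8
position: [459.8, -104.4, 167.9]
ee_rot: [-0.001, 0.705, 0.001, 0.709]
contact_force: [0.8, -2.3, 1.2]
gripper_width: -0.4
```

```bash
python3 arc.py 0.055
python3 - <<'E'
from bench import get_image
import cv2
for n in("side",):cv2.imwrite(f"pics/{n}4.png",cv2.resize(get_image(n)["img"][110:250,240:440,::-1],(800,560)))
E
```

```text
clock 11.8 pos [ 459.8 -104.4  167.9] r 85.7 ang -2.739 F [ 0.8 -2.3  1.2] grip -0.4
w [0.2 0.3 0. ]
[-0.     0.005 -0.001]
[-0.     0.009 -0.002]
[-0.     0.014 -0.004]
[-0.     0.018 -0.005]
[-0.     0.023 -0.005]
[-0.     0.027 -0.006]
[-0.     0.032 -0.006]
[-0.     0.037 -0.006]
```

View pics/side4.png

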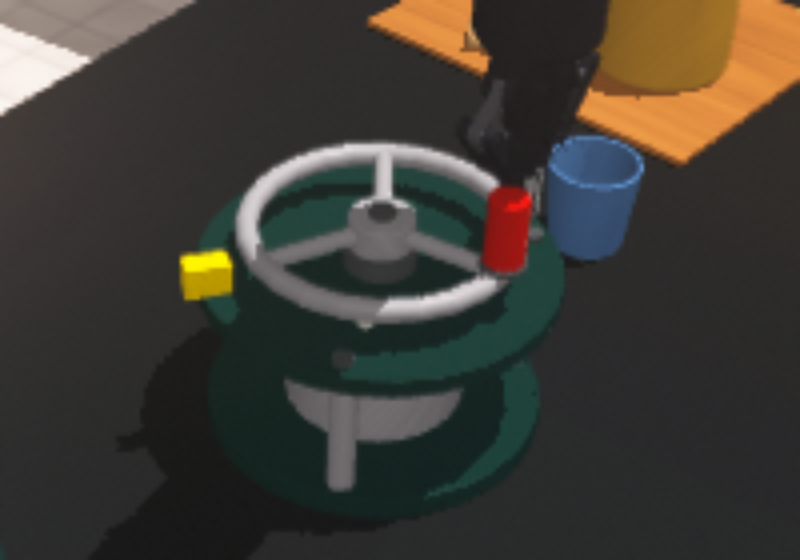

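The side crop shows the handle at (507,230) with the fingers right behind it; the wheel is near 4.0 rad. I carry on.

Emit:
{"method": "arm_command", "body": {"rows": [{"dx":0,"dy":0.005,"dz":-0.001,"wx":0,"wy":0,"wz":0,"gripper":1},{"dx":0,"dy":0.009,"dz":-0.002,"wx":0,"wy":0,"wz":0,"gripper":1},{"dx":0,"dy":0.014,"dz":-0.004,"wx":0,"wy":0,"wz":0,"gripper":1},{"dx":0,"dy":0.018,"dz":-0.005,"wx":0,"wy":0,"wz":0,"gripper":1},{"dx":0,"dy":0.023,"dz":-0.005,"wx":0,"wy":0,"wz":0,"gripper":1},{"dx":0,"dy":0.027,"dz":-0.006,"wx":0,"wy":0,"wz":0,"gripper":1},{"dx":0,"dy":0.032,"dz":-0.006,"wx":0,"wy":0,"wz":0,"gripper":1},{"dx":0,"dy":0.037,"dz":-0.006,"wx":0,"wy":0,"wz":0,"gripper":1}]}}

```text
clock: 12.65
position: [453.2, -66.6, 167.7]
ee_rot: [-0.001, 0.706, 0.001, 0.709]
contact_force: [1.2, -3.4, 1.2]
gripper_width: 0.1
```

```bash
python3 arc.py 0.055
```

```text
clock 12.65 pos [453.2 -66.6 167.7] r 85.6 ang 3.092 F [ 1.2 -3.4  1.2] grip 0.1
w [ 0.2  0.3 -0. ]
[-0.     0.005  0.001]
[-0.     0.009  0.002]
[-0.     0.014  0.003]
[-0.     0.018  0.004]
[-0.     0.023  0.005]
[-0.     0.027  0.007]
[-0.     0.032  0.009]
[-0.     0.036  0.011]
```

Emit:
{"method": "arm_command", "body": {"rows": [{"dx":0,"dy":0.005,"dz":0.001,"wx":0,"wy":0,"wz":0,"gripper":1},{"dx":0,"dy":0.009,"dz":0.002,"wx":0,"wy":0,"wz":0,"gripper":1},{"dx":0,"dy":0.014,"dz":0.003,"wx":0,"wy":0,"wz":0,"gripper":1},{"dx":0,"dy":0.018,"dz":0.004,"wx":0,"wy":0,"wz":0,"gripper":1},{"dx":0,"dy":0.023,"dz":0.005,"wx":0,"wy":0,"wz":0,"gripper":1},{"dx":0,"dy":0.027,"dz":0.007,"wx":0,"wy":0,"wz":0,"gripper":1},{"dx":0,"dy":0.032,"dz":0.009,"wx":0,"wy":0,"wz":0,"gripper":1},{"dx":0,"dy":0.036,"dz":0.011,"wx":0,"wy":0,"wz":0,"gripper":1}]}}

```text
clock: 13.45
position: [463.7, -30.1, 167.5]
ee_rot: [-0.001, 0.706, 0.001, 0.708]
contact_force: [-0.8, -1.6, 0.7]
gripper_width: -0.1
```

```bash
python3 arc.py 0.055
```

```text
clock 13.45 pos [463.7 -30.1 167.5] r 85.3 ang 2.644 F [-0.8 -1.6  0.7] grip -0.1
w [ 0.2  0.2 -0. ]
[-0.     0.004  0.003]
[-0.     0.008  0.005]
[-0.     0.012  0.008]
[-0.     0.015  0.011]
[-0.     0.019  0.014]
[-0.     0.022  0.018]
[-0.     0.025  0.021]
[-0.     0.028  0.025]
```

Emit:
{"method": "arm_command", "body": {"rows": [{"dx":0,"dy":0.004,"dz":0.003,"wx":0,"wy":0,"wz":0,"gripper":1},{"dx":0,"dy":0.008,"dz":0.005,"wx":0,"wy":0,"wz":0,"gripper":1},{"dx":0,"dy":0.012,"dz":0.008,"wx":0,"wy":0,"wz":0,"gripper":1},{"dx":0,"dy":0.015,"dz":0.011,"wx":0,"wy":0,"wz":0,"gripper":1},{"dx":0,"dy":0.019,"dz":0.014,"wx":0,"wy":0,"wz":0,"gripper":1},{"dx":0,"dy":0.022,"dz":0.018,"wx":0,"wy":0,"wz":0,"gripper":1},{"dx":0,"dy":0.025,"dz":0.021,"wx":0,"wy":0,"wz":0,"gripper":1},{"dx":0,"dy":0.028,"dz":0.025,"wx":0,"wy":0,"wz":0,"gripper":1}]}}

```text
clock: 14.25
position: [488.6, -1.9, 167.4]
ee_rot: [-0.001, 0.706, 0.001, 0.708]
contact_force: [-2.0, -1.5, 0.1]
gripper_width: -0.0
```

```bash
python3 arc.py 0.055
python3 - <<'E'
from bench import get_image
import cv2
for n in("side",):cv2.imwrite(f"pics/{n}5.png",cv2.resize(get_image(n)["img"][110:250,240:440,::-1],(800,560)))
E
```

```text
clock 14.25 pos [488.6  -1.9 167.4] r 85.3 ang 2.198 F [-2.  -1.5  0.1] grip -0.0
w [ 0.2  0.1 -0. ]
[-0.001  0.002  0.004]
[-0.001  0.005  0.008]
[-0.001  0.007  0.012]
[-0.001  0.009  0.016]
[-0.001  0.011  0.021]
[-0.001  0.012  0.025]
[-0.001  0.013  0.03 ]
[-0.001  0.014  0.034]
```

View pics/side5.png

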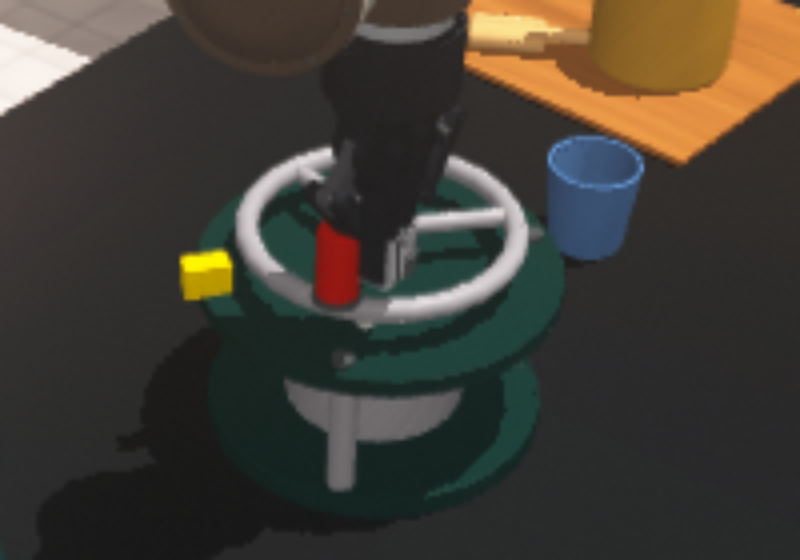

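Emit:
{"method": "arm_command", "body": {"rows": [{"dx":0,"dy":0.002,"dz":0.004,"wx":0,"wy":0,"wz":0,"gripper":1},{"dx":0,"dy":0.005,"dz":0.008,"wx":0,"wy":0,"wz":0,"gripper":1},{"dx":0,"dy":0.007,"dz":0.012,"wx":0,"wy":0,"wz":0,"gripper":1},{"dx":0,"dy":0.009,"dz":0.016,"wx":0,"wy":0,"wz":0,"gripper":1},{"dx":0,"dy":0.011,"dz":0.021,"wx":0,"wy":0,"wz":0,"gripper":1},{"dx":0,"dy":0.012,"dz":0.025,"wx":0,"wy":0,"wz":0,"gripper":1},{"dx":0,"dy":0.013,"dz":0.03,"wx":0,"wy":0,"wz":0,"gripper":1},{"dx":0,"dy":0.014,"dz":0.034,"wx":0,"wy":0,"wz":0,"gripper":1}]}}

```text
clock: 15.1
position: [523.9, 12.8, 167.4]
ee_rot: [-0.001, 0.706, 0.002, 0.708]
contact_force: [-1.9, -0.6, -2.1]
gripper_width: 0.2
```

```bash
python3 arc.py 0.04
cat > ang.py <<'E'
from h import *
from bench import get_image
# handle angle by matching red pixels with rendered cylinder silhouette
import sys
a=np.linspace(0,6.283,40)
for n,(x0,y0,x1,y1) in {"scene":(235,130,350,265),"side":(275,120,390,245)}.items():
    d=get_image(n);im=d["img"].astype(int);r,g,b=im[...,0],im[...,1],im[...,2]
    m=((r>90)&(g<60)&(b<60)).astype(np.uint8);z=np.zeros_like(m);z[y0:y1,x0:x1]=1;m&=z
    best=[]
    for t in np.arange(-3.14,3.14,.01):
        h=C+85*np.array([np.cos(t),np.sin(t)])
        P=np.r_[np.c_[h[0]+13*np.cos(a),h[1]+13*np.sin(a),0*a+153],np.c_[h[0]+13*np.cos(a),h[1]+13*np.sin(a),0*a+202]]
        k=cv2.convexHull(np.round(proj(d,P)).astype(np.int32));c=np.zeros_like(m);cv2.fillConvexPoly(c,k,1)
        best.append(((m&c).sum()/max(1,(m|c).sum()),t))
    v=max(best)[0];tt=[t for q,t in best if q>v-.01]
    print(n,"red",m.sum(),"IoU",round(v,2),"handle angle",np.mean(tt).round(3),"wheel",((T0-np.mean(tt))%6.2832).round(3))
    cv2.imwrite(f"pics/{n}_{sys.argv[1]}.png",cv2.resize(d["img"][110:270,230:430,::-1],(750,600)))
E
python3 ang.py 6
```

```text
clock 15.1 pos [523.9  12.8 167.4] r 85.0 ang 1.746 F [-1.9 -0.6 -2.1] grip 0.2
w [ 0.2  0.2 -0. ]
[-0.001  0.     0.003]
[-0.001  0.001  0.007]
[-0.001  0.001  0.01 ]
[-0.001  0.001  0.014]
[-0.001  0.001  0.017]
[-0.001  0.001  0.02 ]
[-0.     0.001  0.024]
[-0.     0.     0.027]
scene red 263 IoU 0.79 handle angle 1.47 wheel 5.756
side red 111 IoU 0.4 handle angle 1.42 wheel 5.806
```

View pics/scene_6.png

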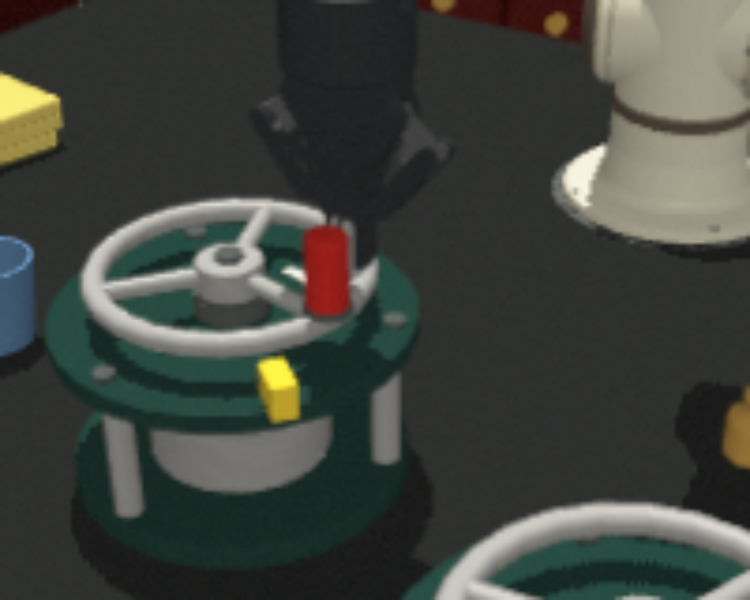

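The handle is at (327,270) in the scene crop, shortly before the mark at (278,390). The wheel reads about 5.76 rad, with the fingers 0.28 rad behind. I take a shorter push of about 0.4 rad and measure again.

Emit:
{"method": "arm_command", "body": {"rows": [{"dx":0,"dy":0,"dz":0.004,"wx":0,"wy":0,"wz":0,"gripper":1},{"dx":0,"dy":0.001,"dz":0.009,"wx":0,"wy":0,"wz":0,"gripper":1},{"dx":0,"dy":0.001,"dz":0.014,"wx":0,"wy":0,"wz":0,"gripper":1},{"dx":0,"dy":0.001,"dz":0.018,"wx":0,"wy":0,"wz":0,"gripper":1},{"dx":0,"dy":0.001,"dz":0.022,"wx":0,"wy":0,"wz":0,"gripper":1},{"dx":0,"dy":0.001,"dz":0.026,"wx":0,"wy":0,"wz":0,"gripper":1},{"dx":0,"dy":0,"dz":0.029,"wx":0,"wy":0,"wz":0,"gripper":1},{"dx":0,"dy":-0.001,"dz":0.032,"wx":0,"wy":0,"wz":0,"gripper":1}]}}

```text
clock: 16.0
position: [557.0, 12.3, 167.7]
ee_rot: [-0.001, 0.705, 0.002, 0.709]
contact_force: [-1.9, 1.4, -0.5]
gripper_width: 0.4
```

```bash
python3 arc.py 0.02; python3 ang.py 7
```

```text
clock 16.0 pos [557.   12.3 167.7] r 85.2 ang 1.354 F [-1.9  1.4 -0.5] grip 0.4
w [ 0.2  0.3 -0.1]
[-0.    -0.001  0.002]
[-0.    -0.001  0.003]
[-0.    -0.001  0.005]
[-0.    -0.002  0.007]
[-0.    -0.002  0.008]
[-0.    -0.003  0.01 ]
[-0.    -0.004  0.011]
[-0.    -0.004  0.013]
scene red 263 IoU 0.76 handle angle 1.045 wheel 6.181
side red 55 IoU 0.2 handle angle 1.003 wheel 6.223
```

View pics/scene_7.png

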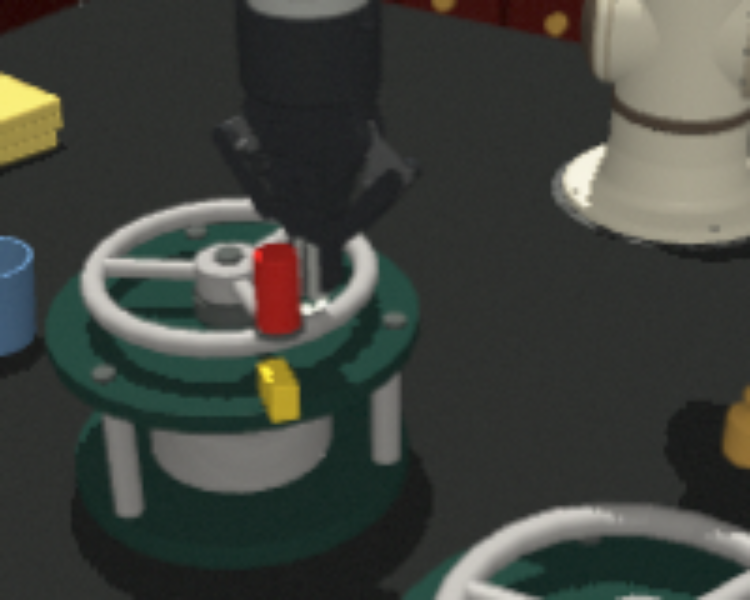

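The wheel reads about 6.18–6.22 rad. I push about 7 mm more along the rim.

Emit:
{"method": "arm_command", "body": {"rows": [{"dx":0,"dy":0,"dz":0.001,"wx":0,"wy":0,"wz":0,"gripper":1},{"dx":0,"dy":-0.001,"dz":0.003,"wx":0,"wy":0,"wz":0,"gripper":1},{"dx":0,"dy":-0.001,"dz":0.005,"wx":0,"wy":0,"wz":0,"gripper":1},{"dx":0,"dy":-0.002,"dz":0.006,"wx":0,"wy":0,"wz":0,"gripper":1},{"dx":0,"dy":-0.002,"dz":0.007,"wx":0,"wy":0,"wz":0,"gripper":1},{"dx":0,"dy":-0.002,"dz":0.007,"wx":0,"wy":0,"wz":0,"gripper":1},{"dx":0,"dy":-0.001,"dz":0.002,"wx":0,"wy":0,"wz":0,"gripper":1},{"dx":0,"dy":0.001,"dz":-0.004,"wx":0,"wy":0,"wz":0,"gripper":1}]}}

```text
clock: 16.9
position: [554.2, 13.1, 168.4]
ee_rot: [-0.001, 0.704, 0.002, 0.71]
contact_force: [-1.4, -0.4, -0.2]
gripper_width: 0.1
```

```bash
python3 arc.py 0.02; python3 ang.py 8
```

```text
clock 16.9 pos [554.2  13.1 168.4] r 85.5 ang 1.388 F [-1.4 -0.4 -0.2] grip 0.1
w [ 0.2  0.5 -0.1]
[ 0.    -0.001  0.002]
[ 0.    -0.001  0.003]
[ 0.    -0.002  0.005]
[ 0.    -0.002  0.007]
[ 0.001 -0.002  0.008]
[ 0.001 -0.003  0.01 ]
[ 0.001 -0.003  0.011]
[ 0.001 -0.004  0.013]
scene red 276 IoU 0.8 handle angle 0.95 wheel 6.276
side red 64 IoU 0.25 handle angle 0.855 wheel 0.088
```

View pics/scene_8.png

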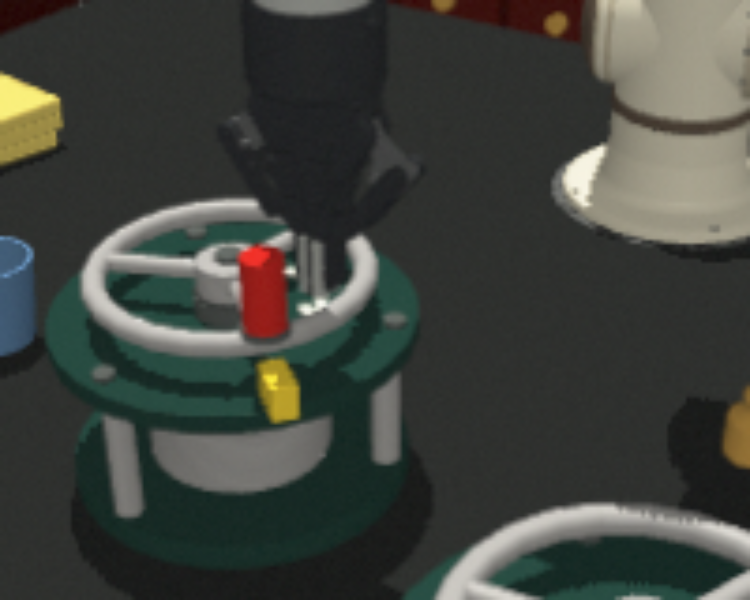

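The fingers are off the handle. I back away a little more, up and clear, and then check without the gripper in the way.

Emit:
{"method": "arm_command", "body": {"rows": [{"dx":0,"dy":0.001,"dz":-0.006,"wx":0,"wy":0,"wz":0,"gripper":1},{"dx":-0.005,"dy":0.001,"dz":-0.01,"wx":0,"wy":0,"wz":0,"gripper":1},{"dx":-0.025,"dy":0.001,"dz":-0.012,"wx":0,"wy":0,"wz":0,"gripper":1},{"dx":-0.05,"dy":0.001,"dz":-0.012,"wx":0,"wy":0,"wz":0,"gripper":1},{"dx":-0.08,"dy":0.01,"dz":-0.02,"wx":0,"wy":0,"wz":0,"gripper":1},{"dx":-0.1,"dy":0.04,"dz":-0.04,"wx":0,"wy":0,"wz":0,"gripper":1},{"dx":-0.12,"dy":0.07,"dz":-0.06,"wx":0,"wy":0,"wz":0,"gripper":1},{"dx":-0.14,"dy":0.1,"dz":-0.08,"wx":0,"wy":0,"wz":0,"gripper":1}]}}

```text
clock: 17.8
position: [470.7, 113.4, 309.4]
ee_rot: [-0.001, 0.704, 0.002, 0.71]
contact_force: [-0.0, 0.8, -0.2]
gripper_width: 0.0
```

```bash
python3 arc.py 0.02|head -1; python3 ang.py 9
```

```text
clock 17.8 pos [470.7 113.4 309.4] r 196.4 ang 1.924 F [-0.   0.8 -0.2] grip 0.0
scene red 273 IoU 0.79 handle angle 0.95 wheel 6.276
side red 218 IoU 0.81 handle angle 0.9 wheel 0.043
```

View pics/scene_9.png

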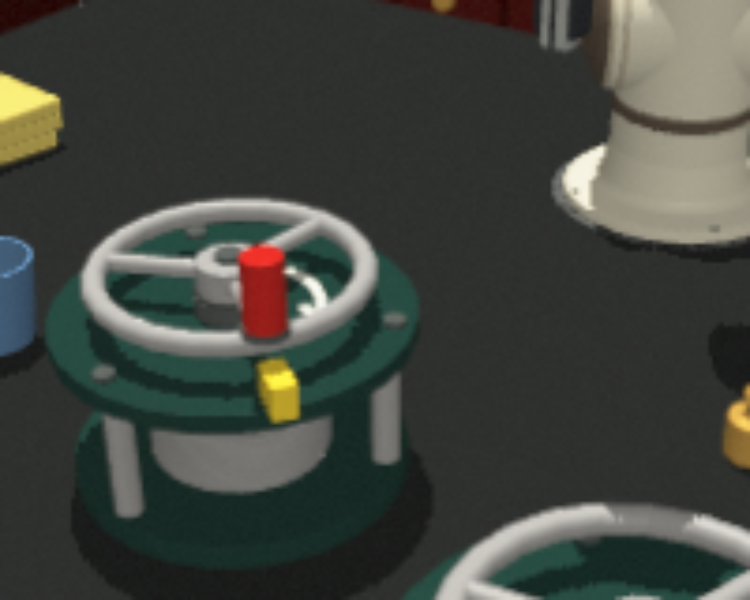

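View pics/side_9.png

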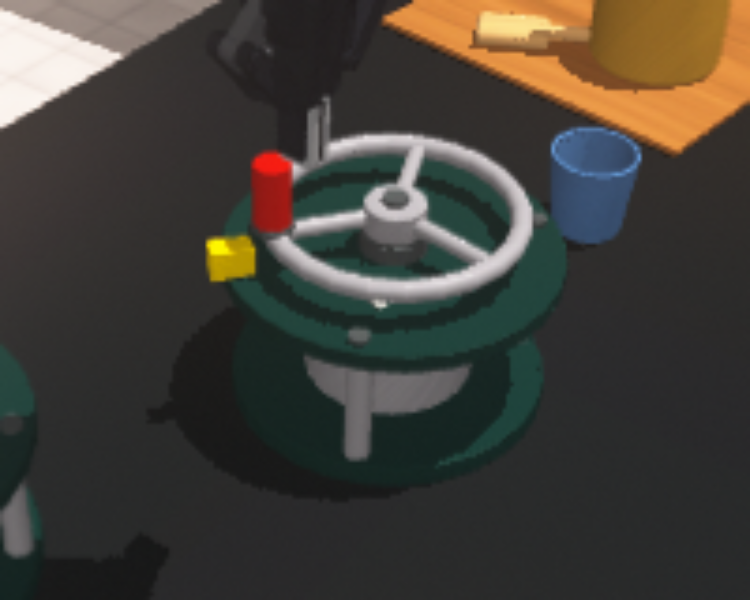

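Run:
```python
from h import *
from bench import get_image,models,arm
for n,(x0,y0,x1,y1) in {"scene":(288,170,318,204),"side":(292,148,312,177)}.items():
    im=get_image(n)["img"].astype(int);r,g,b=im[...,0],im[...,1],im[...,2]
    v,u=np.where(((r>120)&(g<60)&(b<60))[y0:y1,x0:x1]);print(n,u.mean()+x0,v.mean()+y0)
    for q in("jar","cup","weight"):
        l=models.cut_out(n,q)
        if l: print(q,l[0]["conf"],l[0]["extent"])
s=arm.read_state();print(s["clock"],abs(s["joint_vel"]).max())
arm.job_done()
```

```text
scene 299.66141732283467 187.20472440944883
jar 0.83 [448.0, 246.2, 476.7, 286.5]
cup 0.7 [215.3, 172.7, 237.9, 201.4]
weight 0.54 [423.6, 211.6, 440.1, 235.2]
side 302.1741293532338 160.71641791044777
jar 0.84 [223.7, 285.2, 253.1, 330.6]
weight 0.94 [326.3, 299.3, 339.6, 325.1]
18.3 0.003494428281620134
the job is handed in; nothing more can be done
```

I pushed the red handle of the near press (axis about (539, -71) mm, 543 mm from the base) through one full clockwise turn with the closed fingertips. I then backed off and moved clear to z = 309 mm, and handed the job in at about 18.3 s.

- **Wheel angle:** the handle's image centre is within about 0.5 px of where it started in both cameras. The model fit puts the wheel at 6.276 rad from the scene camera and 6.33 rad from the side camera. The two differ by about 0.05 rad, and both are well inside the ±0.2 rad allowed.
- **Forces:** the wrist readings, taken at the end of each move, stayed around 2–4 N. I did not see the force between readings.
- **Jar, cup and weight:** their outlines match the start to within a few pixels. In the last side-camera check the network missed the cup, but it was standing in place in that camera's picture a moment before, and the last scene-camera check found it.
- **Refused call:** the first move call was rejected because it left out some fields, and nothing moved.

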